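# Switch on the red-guarded bench test supply

## Robot

A 7-joint arm with a two-finger parallel gripper is mounted at the origin on the work surface. World frame = base frame: x ahead of the robot, y to its left, z up, the work surface at z = 0. Lengths are in m, angles in rad, forces in N, time in s.
With the tool pointing down it reaches from about 0.425 to 0.95 m from the base axis. Payload 4.7 kg.
Tool frame: the origin (TCP) lies on the centre line of the jaws, within the pads' length; the fingertips stand 17 mm ahead of it and the grasp point (between the pads) lies 2 mm behind it; z points along the fingers, y is the direction in which the jaws open and shut (so a half turn about z gives the same grasp; the last joint's range is limited). The gripper opens to 87 mm and grips with 3 to 60 N. Pads are 19 mm wide; open, the fingers measure 117 mm over their backs; the gripper's body (75 mm by 190 mm) begins 51 mm behind the grasp point.
Start: joints at [1.119, 0.469, -0.049, 1.532, 0.024, 1.141, -0.082], TCP at [0.277, -0.616, 0.24] pointing down, gripper open.
Joint ranges: [-2.59, 2.59], [-0.33, 1.99], [-1.39, 1.29], [0.1, 2.45], [-1.04, 4.18], [0.21, 1.99], [-2.66, 2.66]. Speed limits (rad/s): [2.57, 2.57, 3.14, 3.14, 3.14, 3.14, 3.14].

## Interface

Orientations are given as a rotation vector (axis times angle).
In Python, from station import r gives the robot as it stands.
- The arm moves only by the tool step_arm, never from a script. Its arguments are lists of equal length, an entry for each row: "fingers": the closure, from 0 (fully open) to 1 (shut); "slide": the shift along the tool's x, y, z in m, a list of three; "spin": the turn about the tool's z in rad. In form: {"fingers": [fingers, ...], "slide": [[x, y, z], ...], "spin": [spin, ...]}. A call has 1 to 8 rows; each row shifts and turns the commanded pose from where the row before left it, along the tool's axes as they then stand; what a row does not reach is not made up. A row lasts 1/8 s, in which the tool goes at most 62.5 mm and 10.7 degrees, less where a joint would pass 70% of its speed; a pose out of reach is approached as far as the arm can. A call with a gripper value outside its range is refused whole. The fingers move at their own pace and stop on an object; "force" is the grip in N (left out, the last holds). Time passes only in rows, so rows that do not move let the fingers close. It gives the time, the measured TCP pose, the force and the opening at its end, in the units of the state.
- r.state(): the state, without advancing time (a new reading comes with each control period).
- r.camera(name): name is "scene" or "top" or "wrist"; returns a dict with "pixels" (384x512x3 uint8, red, green, blue), "fx", "fy", "cx", "cy" (pixels), "k1" (the pictures are not rectified: a ray, as slopes to the right and down, at radius r is drawn at 1 + k1 r^2 times it, then the intrinsics apply), "R" (3x3) and "t" (3): a world point X has camera coordinates R X + t. Camera axes: x right, y down, z forward; pixel columns grow to the right and rows downward; lengths in m; the calibration is good to about 2 mm. A picture is of the moment at which its call begins. There is no depth.
- r.finish_job(): hands the job in, once; it reports no verdict.
Trained networks look in the newest picture that a camera, given by its name, has taken for a name from the list of things; names that differ only in an ending like _2 or _b are one class to them, and where a whole thing is asked for, a point or a joint stands for the part that bears it (a point fixed in the world has none). Each returns a list of dicts, best first, with "conf" (0 to 1); they miss things now and then, are a little off and sometimes report something else, mostly with a low value. They report only what shows in the picture. A call takes as long as a camera call.
- r.regions_of(camera, target): "region" (384x512 bool, what is visible of it) and "extent" ([left, top, right, bottom] in pixels, round what is visible of it).
- r.place_of(camera, target): "pixel" ([column, row] in pixels: a listed point, or the origin of a listed thing).
The state is a dict: "time": time; "joint_positions": joint angles; "qd": joint speeds; "tau": joint torques, N m; "tcp_pos": TCP position; "orientation": TCP orientation; "contact_force": force on the tool from outside, world axes, zero at the start; "torque": the same for the moment, N m; "gripper_width": finger opening in m.
Only numpy, scipy, OpenCV 4.12 (cv2) and the standard library are available. Lean on these libraries where they do the work, as an engineer would, in place of code of your own. Each camera call takes 0.05 s, during which the arm holds its last target. There are 200 camera calls.

## Task

Switch on the test supply that has the red guard: with a finger lift the red guard back until it stays open by itself, push the toggle under it fully over to the back (towards the hinge), then tip the guard forward again so that it drops fully shut over the switched-on toggle. Nothing is to be picked up: leave the screwdriver, can, handset and tape where they lie, and leave the supply with the yellow guard shut and off.

Things in the scene. Friction and masses are not known exactly. Their poses are not given: they have to be found in the camera images.
- red_supply: bench test supply with the red guard: white box 160 deep (x), 110 wide (y), 60 mm tall, screwed to the bench, turned up to 0.45 rad. Origin: centre of its underside; x points from its front (robot side) to its back (hinge side), z up. In this frame, mm: deck at z = 60; guard hinge pin along y at x = 35, z = 68; toggle pivot x = -2, y = 0, z = 66
- red_guard (a joint): hinge of the red guard, rad: 0 shut, grows as its front is lifted up and back, stop at 1.5. Hinge is free, well under 1 N moves the guard (about 60 g): it balances at about 1.02, beyond that it leans back on its stop and stays open by its own weight, below it falls shut
- red_tab (a point): middle of the free edge of the red guard's finger tab, 44 wide, 3.5 thick, rising 26 mm from the guard's top front edge, 45 degrees to the front. In the box frame, mm: x = -55, z = 123.5 shut; x = 84, z = 162 open; it circles the hinge pin at 106 radius. A finger before it pushing back and up along that arc opens the guard; a finger behind it pulling forward tips it shut
- red_toggle (a joint): toggle lever under the red guard, rad: 0 off (leaning 0.4 rad to the box front), 0.8 on (leaning 0.4 rad to the back, towards the hinge); starts near 0; stiff friction, about 2 N at the tip moves it, and it stays where it is left, so push it right to its stop
- red_toggle_tip (a point): rounded tip of the steel toggle lever under the red guard, 9 mm thick, 36 mm from its pivot. In the box frame, mm: x = -16, z = 99.6 off; x = 12, z = 99.6 on
- red_hinge (a point): middle of the red guard's hinge pin, carried by ears 14 mm tall at y = +-28.5. Shut, the guard reaches 73 mm forward and 39 mm up from it, 50 mm wide, 3 mm sheet: top, sides and upper front, open below. Open, it stands upright behind the toggle, its top face turned to the back
- yellow_supply: bench test supply with the yellow guard: same make and sizes as red_supply, a yellow guard instead; to be left alone
- yellow_guard (a joint): hinge of the yellow guard, as red_guard
- yellow_tab (a point): free edge of the yellow guard's finger tab, as red_tab
- yellow_toggle (a joint): toggle under the yellow guard, as red_toggle; off
- screwdriver: loose screwdriver with a blue handle, 170 mm long, under 35 mm high, lying along its x axis
- spray_can: loose upright spray can, 54 mm diameter, 150 mm tall, origin at the centre of its foot
- handset: loose white hand-held remote control, 130 x 45 x 20 mm, lying flat, origin at the centre of its underside
- tape: loose roll of green tape lying flat, 72 mm across, 22 mm high, origin at the centre of its underside

How it is judged:
On the way, in this order (a step that is already met when the one before it is completed fails the run):
1. the red guard is lifted back, the toggle still off (value of joint red_guard above 1.2 rad and value of joint red_toggle below 0.3 rad), for 0.2 s.
2. the toggle is pushed over to on with the guard open (value of joint red_toggle above 0.62 rad and value of joint red_guard above 1 rad), for 0.2 s.
3. the red guard drops shut again (value of joint red_guard below 0.07 rad and value of joint red_toggle above 0.62 rad), for 0.2 s.
At the end, for the whole second after the job is handed in: the red toggle is on (over 0.62 of its 0.8 rad) under the shut red guard (under 0.07 rad); the yellow guard is shut (under 0.07 rad) with its toggle off (under 0.25 rad); the loose things lie within 20 mm of where they were (all of step 3 and value of joint yellow_guard below 0.07 rad and value of joint yellow_toggle below 0.25 rad and distance of each of screwdriver, spray_can, handset, tape from where it was at the start of the episode below 0.02 m); the robot touches nothing.
It fails at once if the yellow guard is opened or its toggle moved (value of joint any of yellow_guard, yellow_toggle above 0.3 rad).
It fails at once if a loose thing is lifted, carried or shoved 20 mm or more (distance of any of screwdriver, spray_can, handset, tape from where it was at the start of the episode above 0.02 m).
It also fails if it takes over 53 s, if anything falls off the work surface, if the arm or the gripper's body presses on something with over 40 N, if the wrist force passes 120 N, or if a joint passes its speed limit or range.

## Working session

There is one attempt and no reset: what is moved stays moved. The work goes in short steps, Python scripts to look and compute and a tool call to move; the robot and the scene stay as the last step left them, time stands still between calls to the robot, and variables do not carry over. Pictures are saved under pics/ and viewed, about 8 in all and at most 12, crops included, and the job is handed in when it is done.

Besides the shell and the picture viewer there is one more tool, called after "Call:" as a command line: name --pt "numbers of a row" for each row, then --argument value for the rest. step_arm: Moves the arm, as the interface text tells. Its arguments: {"type":"object","properties":{"fingers":{"type":"array"},"slide":{"type":"array"},"spin":{"type":"array"},"force":{"type":"number"}},"required":["fingers","slide","spin"]}

```bash
ls; mkdir -p pics
cat > h.py <<'E'
import numpy as np, cv2
from station import r
def cam(n,save=None):
    c=r.camera(n)
    if save: cv2.imwrite('pics/'+save,c['pixels'][:,:,::-1])
    return c
def ray(c,px):
    u=(px[0]-c['cx'])/c['fx'];v=(px[1]-c['cy'])/c['fy']
    x,y=u,v
    for _ in range(20):
        s=1+c['k1']*(x*x+y*y);x,y=u/s,v/s
    R=np.array(c['R']);t=np.array(c['t'])
    d=R.T@np.array([x,y,1.]);return -R.T@t,d/np.linalg.norm(d)
def atz(c,px,z):
    o,d=ray(c,px);return o+d*(z-o[2])/d[2]
def tri(rs):
    A=np.zeros((3,3));b=np.zeros(3)
    for o,d in rs:
        P=np.eye(3)-np.outer(d,d);A+=P;b+=P@o
    x=np.linalg.solve(A,b);return x,[np.linalg.norm((np.eye(3)-np.outer(d,d))@(x-o)) for o,d in rs]
def proj(c,X):
    p=np.array(c['R'])@np.array(X)+np.array(c['t']);x,y=p[:2]/p[2]
    s=1+c['k1']*(x*x+y*y);return np.array([c['fx']*x*s+c['cx'],c['fy']*y*s+c['cy']])
E
python3 - <<'E'
from h import *
s=r.state();print(s)
cs={n:cam(n,n+'0.png') for n in('scene','top')}
for t in ['red_supply','red_tab','red_hinge','red_toggle_tip','yellow_supply','yellow_tab','yellow_hinge','screwdriver','spray_can','handset','tape']:
  rs=[]
  for n,c in cs.items():
    try:
      for k,p in enumerate(r.place_of(n,t)[:2]):
        print(t,n,np.round(p['pixel'],1),round(p['conf'],2)); 
        if k==0: rs.append(ray(c,p['pixel']))
    except Exception as e: print(t,e)
  if len(rs)==2: x,e=tri(rs);print('   ',x.round(4),np.round(e,4))
a=cv2.hconcat([cv2.imread('pics/scene0.png'),cv2.imread('pics/top0.png')])
cv2.imwrite('pics/a.png',cv2.resize(a,(800,300),interpolation=cv2.INTER_AREA))
E
```

```text
pics
{'time': 0.0, 'joint_positions': array([ 1.11910184,  0.46943165, -0.04857468,  1.53372656,  0.0241054 ,
        1.14100765, -0.0823341 ]), 'qd': array([-3.26241373e-06, -5.17545180e-04, -1.29223355e-03,  1.12693917e-03,
        3.53718330e-04, -7.55587729e-04,  4.48121435e-04]), 'tau': array([-2.37228340e-05, -5.07980096e+01, -8.09020246e-02, -2.36152267e+01,
       -6.13666093e-02,  3.78994527e-02,  1.74164106e-04]), 'tcp_pos': array([ 0.27671542, -0.6150294 ,  0.23849214]), 'orientation': array([-3.06978262e+00, -6.58758169e-01,  7.90571684e-04]), 'contact_force': array([ 0.34488118,  0.72208429, -0.86213864]), 'torque': array([ 0.04652102, -0.00738888,  0.00175976]), 'gripper_width': 0.08739034404610435}
red_supply scene [285.5 164.1] 0.97
red_supply scene [274.2 128.9] 0.24
red_supply top [169.3 219.5] 0.95
    [ 0.5453  0.2258 -0.0141] [0.0034 0.0034]
red_tab scene [273.9 129.7] 0.73
red_tab top [158.6 244. ] 0.89
    [0.4851 0.226  0.0953] [0.0023 0.0023]
red_hinge scene [299.9 148.5] 0.84
red_hinge top [155.  205.1] 0.64
    [0.5821 0.2421 0.075 ] [0.0034 0.0034]
red_tog
[... 274 characters left out ...]
 [323.8 236. ] 0.23
    [ 0.4454 -0.1979  0.1213] [0.0016 0.0016]
yellow_hinge it knows: handset, red_hinge, red_supply, red_tab, red_toggle_tip, screwdriver, spray_can, tape, yellow_supply, yellow_tab
yellow_hinge it knows: handset, red_hinge, red_supply, red_tab, red_toggle_tip, screwdriver, spray_can, tape, yellow_supply, yellow_tab
screwdriver top [251.2 250.6] 0.89
spray_can scene [284.5 254.9] 0.75
spray_can top [257.7 140. ] 0.79
    [ 0.7724 -0.0207 -0.0023] [0.0004 0.0004]
handset scene [120.9 307.1] 0.89
handset top [405.2 203.9] 0.75
    [ 0.5946 -0.4231  0.0052] [0.0047 0.0047]
tape scene [320.2 132.5] 0.69
tape top [102.8 228.9] 0.92
    [ 0.5216  0.4178 -0.0209] [0.0013 0.0013]
```

View pics/a.png

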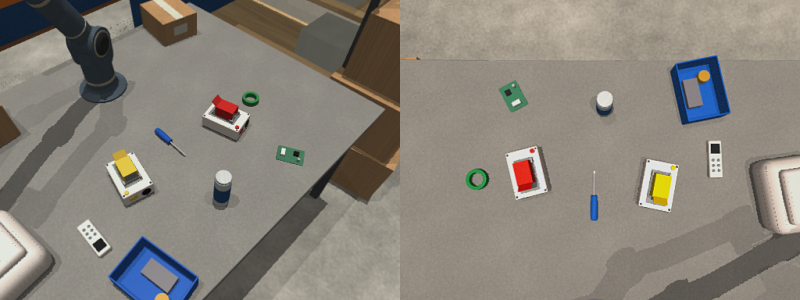

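The pictures show the red supply near px (245,115) in the scene half and (525,172) in the top half, slightly turned. Yellow is well away to the right, the tape is to the left of red, and nothing tall stands near red. I'll carry the closed gripper over there at height for a wrist view.

Call:
step_arm --fingers '[1,1,1,1,1,1,1,1]' --pt "0.035 -0.034 -0.015" --pt "0.035 -0.034 -0.015" --pt "0.035 -0.034 -0.015" --pt "0.035 -0.034 -0.015" --pt "0.035 -0.034 -0.015" --pt "0.035 -0.034 -0.015" --pt "0.035 -0.034 -0.015" --pt "0.035 -0.034 -0.015" --spin '[0,0,0,0,0,0,0,0]'

```text
time: 2.1
tcp_pos: [0.4211, -0.251, 0.3603]
orientation: [3.071, 0.659, 0.001]
contact_force: [0.6, -0.2, -0.4]
gripper_width: 0.0149
```

Call:
step_arm --fingers '[1,1,1,1,1,1,1,1]' --pt "0.028 -0.041 0" --pt "0.028 -0.041 0" --pt "0.028 -0.041 0" --pt "0.028 -0.041 0" --pt "0.028 -0.041 0" --pt "0.028 -0.041 0" --pt "0.028 -0.041 0" --pt "0.028 -0.041 0" --spin '[0,0,0,0,0,0,0,0]'

```text
time: 3.1
tcp_pos: [0.4906, 0.1398, 0.3599]
orientation: [3.071, 0.658, 0.001]
contact_force: [-0.2, -0.9, 0.1]
gripper_width: 0.0003
```

Call:
step_arm --fingers '[1,1,1]' --pt "0 0 0" --pt "0 0 0" --pt "0 0 0" --spin '[0.1,0.1,0]'

```text
time: 3.48
tcp_pos: [0.4904, 0.1385, 0.3596]
orientation: [3.122, 0.351, 0.0]
contact_force: [0.7, 0.5, -0.1]
gripper_width: 0.0004
```

Run:
```python
from h import *
s=r.state();print(s['tcp_pos'],s['orientation'],s['gripper_width'])
c=cam('wrist','w0.png');print((-np.array(c['R']).T@c['t']).round(3),np.array(c['R'])[2].round(3))
for t in ['red_supply','red_tab','red_hinge']:
  for p in r.place_of('wrist',t)[:2]: print(t,np.round(p['pixel'],1),round(p['conf'],2))
```

```text
[0.49037986 0.13846853 0.35958635] [3.12172085e+00 3.51307205e-01 2.03548836e-04] 0.0004359144853220013
[0.573 0.158 0.505] [-0.297 -0.069 -0.952]
red_supply [204.3  93.2] 0.8
red_tab [190.4 142. ] 0.82
red_hinge [191.2  65.3] 0.94
red_hinge [79.7 79.6] 0.49
```

View pics/w0.png

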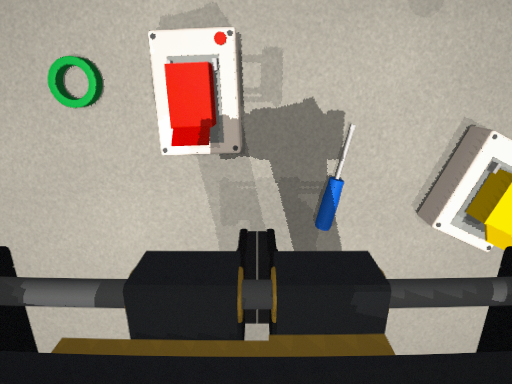

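The wrist view shows the red box deck, with its corners at about (150,31), (235,27), (241,153) and (163,154). The red guard is shut with its tab at (190,142), and the closed fingers are at (257,250). I'll fit the box pose from the deck corners and the network points in all three views.

Run:
```python
from h import *
from scipy.optimize import least_squares
cs={n:cam(n) for n in('wrist','scene','top')}
P={'red_tab':[-.055,0,.1235],'red_hinge':[.035,0,.068],'red_supply':[0,0,0]}
obs=[]
for n,c in cs.items():
  for t in P:
    q=r.place_of(n,t)
    if q and q[0]['conf']>.6: obs.append((n,P[t],np.array(q[0]['pixel']),1/3))
# white deck corners (subpixel) in wrist view
g=cv2.cvtColor(cs['wrist']['pixels'],cv2.COLOR_RGB2GRAY)
k=np.array([[150,31],[235,27],[241,153],[163,154]],np.float32).reshape(-1,1,2)
k2=cv2.cornerSubPix(g,k.copy(),(5,5),(-1,-1),(3,40,.01)).reshape(-1,2);print(k2.round(1).tolist())
for p,xy in zip(k2,[(80,55),(80,-55),(-80,-55),(-80,55)]): obs.append(('wrist',[xy[0]/1e3,xy[1]/1e3,.06],p,1.))
def W(v,X): c,s=np.cos(v[2]),np.sin(v[2]);return [v[0]+c*X[0]-s*X[1],v[1]+s*X[0]+c*X[1],X[2]]
f=lambda v:np.concatenate([(proj(cs[n],W(v,X))-p)*w for n,X,p,w in obs])
s=least_squares(f,[.54,.23,.2],loss='soft_l1');print(s.x.round(4))
for o,e in zip(obs,f(s.x).reshape(-1,2)):print(o[0],o[1],(e/o[3]).round(1))
for n in['tab','top']:pass
print('tab',np.round(W(s.x,P['red_tab']),3))
st=r.state();print(st['tcp_pos'],st['orientation'])
```

```text
[[150.89999389648438, 32.599998474121094], [233.60000610351562, 31.899999618530273], [237.10000610351562, 154.1999969482422], [163.89999389648438, 151.39999389648438]]
[0.542  0.2329 0.2441]
wrist [-0.055, 0, 0.1235] [0.2 2.9]
wrist [0.035, 0, 0.068] [1. 2.]
wrist [0, 0, 0] [1.6 0.8]
scene [-0.055, 0, 0.1235] [-0.9 -1.6]
scene [0.035, 0, 0.068] [-2.6 -1.2]
scene [0, 0, 0] [ 1.1 -1.2]
top [-0.055, 0, 0.1235] [-0.  -1.5]
top [0, 0, 0] [-1.3 -0.2]
wrist [0.08, 0.055, 0.06] [-4.3 -1.9]
wrist [0.08, -0.055, 0.06] [ 1.4 -3.9]
wrist [-0.08, -0.055, 0.06] [2.3 1.2]
wrist [-0.08, 0.055, 0.06] [-4.6  5.7]
tab [0.489 0.22  0.124]
[0.49042983 0.13842002 0.35955081] [3.12206091e+00 3.49341073e-01 9.98121284e-05]
```

Call:
step_arm --fingers '[1,1,1]' --pt "0 0 0" --pt "-0.012 -0.04 0" --pt "-0.01 -0.039 0" --spin '[-0.02,0,0]'

```text
time: 4.65
tcp_pos: [0.4496, 0.2105, 0.3596]
orientation: [-3.118, -0.379, -0.0]
contact_force: [-0.1, 0.3, 0.0]
gripper_width: 0.0006
```

```bash
cat > fit.py <<'E'
from h import *
from scipy.optimize import least_squares
c=cam('wrist','w1.png');im=c['pixels'];hsv=cv2.cvtColor(im,cv2.COLOR_RGB2HSV)
g=r.regions_of('wrist','red_supply')[0];reg=cv2.dilate(g['region'].astype(np.uint8),np.ones((5,5)));print(g['conf'],g['extent'])
m=((hsv[...,1]<40)&(hsv[...,2]>205)).astype(np.uint8)*reg
m=cv2.morphologyEx(m,cv2.MORPH_OPEN,np.ones((3,3)))
h=cv2.convexHull(cv2.findNonZero(m));q=cv2.approxPolyDP(h,8,True).reshape(-1,2);print(q.tolist())
if len(q)==4:
  w=np.array([atz(c,p,.06)[:2] for p in q]);print(w.round(4).tolist())
  print('centre',w.mean(0).round(4),'sides',np.linalg.norm(w-np.roll(w,-1,0),axis=1).round(4),'dirs',[round(float(np.arctan2(*(b-a)[::-1])),3) for a,b in zip(w,np.roll(w,-1,0))])
v=np.array([.542,.2329,.2441])
o=im.copy()
cc,ss=np.cos(v[2]),np.sin(v[2])
for X in [(.08,.055,.06),(.08,-.055,.06),(-.08,-.055,.06),(-.08,.055,.06),(-.055,.022,.1235),(-.055,-.022,.1235),(-.038,.025,.107),(-.038,-.025,.107),(.035,.025,.107),(.035,-.025,.107)]:
  p=proj(c,[v[0]+cc*X[0]-ss*X[1],v[1]+ss*X[0]+cc*X[1],X[2]]);cv2.circle(o,tuple(int(a) for a in p.round()),2,(0,0,255),-1)
cv2.imwrite('pics/w1o.png',cv2.resize(o[:,:,::-1],None,fx=1.5,fy=1.5))
s=r.state();print(s['tcp_pos'],s['orientation'])
E
python3 fit.py
```

```text
0.55 [213.4, 4.6, 301.8, 135.5]
[[300, 7], [297, 127], [263, 134], [218, 114], [215, 8]]
[0.44727448 0.21448118 0.36009796] [-3.11471012e+00 -3.94568481e-01 -4.93170684e-04]
```

View pics/w1o.png

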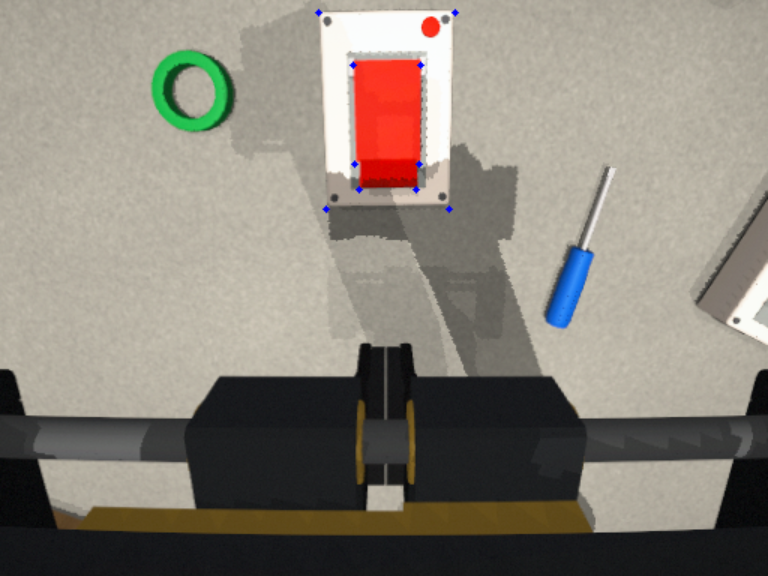

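The overlay of the model on the wrist view fits to about 2 px, with deck corners at (320,12), (451,12), (448,206) and (327,204), and the fingers lie in line with the guard. Next I lower the fingers in front of the tab.

Call:
step_arm --fingers '[1,1,1,1,1,1,1]' --pt "0 0.005 0.04" --pt "0 0 0.05" --pt "0 0 0.05" --pt "0 0 0.05" --pt "0 0 0.041" --pt "0 0 0" --pt "0 0 0" --spin '[0,0,0,0,0,0,0]'

```text
time: 5.62
tcp_pos: [0.4525, 0.2054, 0.1299]
orientation: [-3.118, -0.38, -0.004]
contact_force: [-0.8, 0.9, 0.6]
gripper_width: 0.0004
```

```bash
cat > where.py <<'E'
from h import *
from scipy.spatial.transform import Rotation as Ro
s=r.state();v=np.array([.542,.2329,.2441]);d=s['tcp_pos'][:2]-v[:2];c,n=np.cos(v[2]),np.sin(v[2])
X=Ro.from_rotvec(s['orientation']).as_matrix()
print('t',s['time'],'box xy z mm',np.round([1e3*(c*d[0]+n*d[1]),1e3*(-n*d[0]+c*d[1]),1e3*s['tcp_pos'][2]],1),'yaw',np.arctan2(X[1,0],X[0,0]).round(3),'F',s['contact_force'].round(1))
E
python3 where.py
python3 - <<'E'
from h import *
c=cam('scene','s1.png');i=c['pixels'][60:220,200:360,::-1];cv2.imwrite('pics/s1.png',cv2.resize(i,(640,640),interpolation=cv2.INTER_CUBIC)[:600])
E
```

```text
t 5.625 box xy z mm [-93.5  -5.  129.9] yaw 0.243 F [-0.8  0.9  0.6]
```

View pics/s1.png

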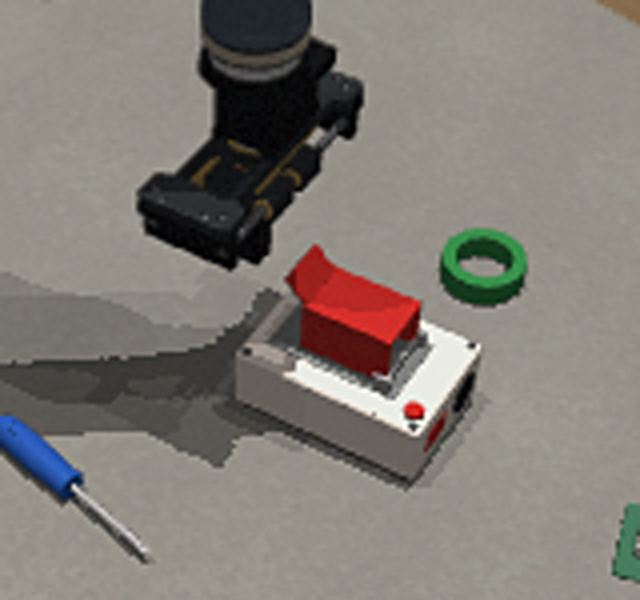

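The picture shows the gripper in front of the box with the fingers facing the tab near (310,265), and the guard shut. I start the arc now.

Call:
step_arm --fingers '[1,1,1,1,1,1,1,1]' --pt "0.017 -0.004 0" --pt "0.01 0 0" --pt "0.006 0 -0.009" --pt "0.007 0 -0.008" --pt "0.008 0 -0.007" --pt "0.008 0 -0.007" --pt "0.009 0 -0.006" --pt "0.009 0 -0.005" --spin '[0,0,0,0,0,0,0,0]'

```text
time: 6.68
tcp_pos: [0.523, 0.2268, 0.171]
orientation: [-3.118, -0.38, -0.001]
contact_force: [-0.3, -0.1, -0.4]
gripper_width: 0.0007
```

```bash
python3 where.py
python3 - <<'E'
from h import *
c=cam('scene');i=c['pixels'][60:220,200:360,::-1];cv2.imwrite('pics/s2.png',cv2.resize(i,(480,480),interpolation=cv2.INTER_CUBIC))
E
```

```text
t 6.675 box xy z mm [-19.9  -1.3 171. ] yaw 0.243 F [-0.3 -0.1 -0.4]
```

View pics/s2.png

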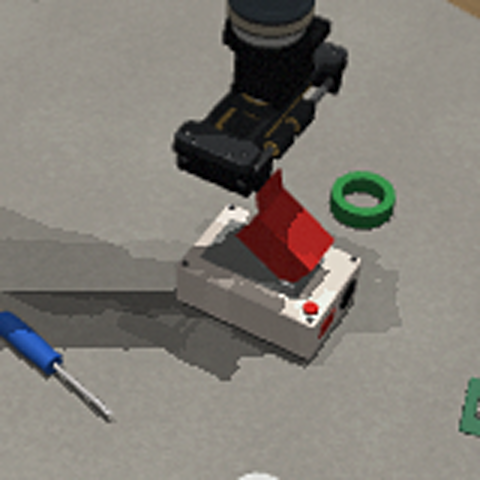

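The guard is half open, riding on the fingers near (265,190), as planned. I carry on past the balance point, then back off to the front.

Call:
step_arm --fingers '[1,1,1,1,1,1,1,1]' --pt "0.01 0 -0.003" --pt "0.01 0 -0.003" --pt "0.009 0 -0.002" --pt "0.009 0 -0.001" --pt "0.009 0 0.001" --pt "0.01 0 0.001" --pt "0.006 0 0.001" --pt "0 0 0" --spin '[0,0,0,0,0,0,0,0]'

```text
time: 7.72
tcp_pos: [0.5836, 0.2418, 0.1762]
orientation: [3.118, 0.38, -0.001]
contact_force: [0.5, -0.4, 0.6]
gripper_width: 0.0002
```

Call:
step_arm --fingers '[1,1,1,1,1]' --pt "-0.02 0 -0.005" --pt "-0.035 0 0" --pt "-0.04 0 0" --pt "0 0 0" --pt "0 0 0" --spin '[0,0,0,0,0]'

```text
time: 8.35
tcp_pos: [0.4918, 0.219, 0.182]
orientation: [-3.118, -0.38, -0.002]
contact_force: [0.2, -0.7, -0.1]
gripper_width: 0.0005
```

```bash
python3 where.py
python3 - <<'E'
from h import *
c=cam('scene');w=cam('wrist');i=c['pixels'][60:220,200:360,::-1]
a=cv2.hconcat([cv2.resize(i,(384,384),interpolation=cv2.INTER_CUBIC),w['pixels'][:,60:460,::-1]]);cv2.imwrite('pics/s3.png',a)
for n,cc in(('scene',c),('wrist',w)):
  for t in('red_toggle_tip','red_tab','red_hinge'):
    for p in r.place_of(n,t)[:1]:print(n,t,np.round(p['pixel']),round(p['conf'],2),atz(cc,p['pixel'],.0996).round(4))
E
```

```text
t 8.35 box xy z mm [-52.1  -1.3 182. ] yaw 0.243 F [ 0.2 -0.7 -0.1]
scene red_toggle_tip [286. 132.] 0.6 [0.5213 0.2403 0.0996]
scene red_tab [316. 136.] 0.68 [0.595  0.2925 0.0996]
scene red_hinge [302. 151.] 0.77 [0.6043 0.2173 0.0996]
wrist red_tab [439. 239.] 0.65 [0.4993 0.0774 0.0996]
wrist red_hinge [257.  79.] 0.79 [0.5775 0.2412 0.0996]
```

View pics/s3.png

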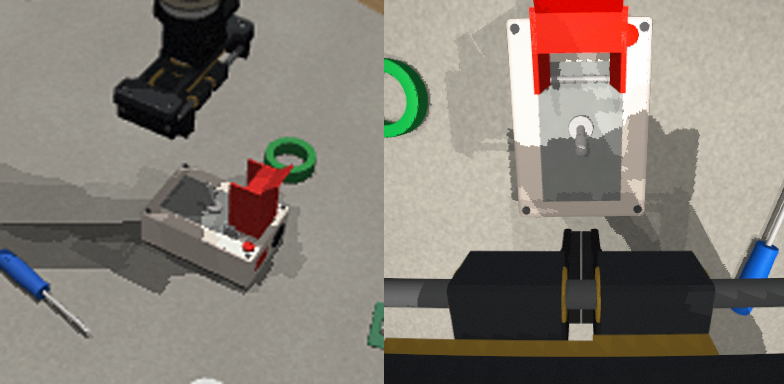

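The guard stands open against its stop. The toggle is off, with its tip at (582,150) in line with the fingers at (582,240). I lower the fingers before the lever and push back.

Call:
step_arm --fingers '[1,1,1,1,1,1,1,1]' --pt "0 0 0.035" --pt "0 0 0.04" --pt "0 0 0" --pt "0.012 0 0" --pt "0.01 0 0" --pt "0.008 0 0" --pt "0.006 0 0" --pt "0 0 0" --spin '[0,0,0,0,0,0,0,0]'

```text
time: 9.75
tcp_pos: [0.5267, 0.2278, 0.1067]
orientation: [-3.118, -0.38, -0.002]
contact_force: [-0.2, 0.4, 0.1]
gripper_width: 0.0002
```

Call:
step_arm --fingers '[1,1,1]' --pt "0.005 0 0" --pt "0.004 0 0" --pt "0 0 0" --spin '[0,0,0]'

```text
time: 10.12
tcp_pos: [0.5352, 0.2299, 0.1066]
orientation: [-3.118, -0.38, -0.001]
contact_force: [-1.7, -0.4, 1.3]
gripper_width: 0.0003
```

```bash
python3 where.py
```

```text
t 10.125 box xy z mm [ -7.3  -1.2 106.6] yaw 0.243 F [-1.7 -0.4  1.3]
```

Call:
step_arm --fingers '[1,1,1]' --pt "0.003 0 0" --pt "0.002 0 0" --pt "0 0 0" --spin '[0,0,0]'

```text
time: 10.5
tcp_pos: [0.5392, 0.2309, 0.1063]
orientation: [3.118, 0.381, -0.002]
contact_force: [-3.8, -0.6, 1.0]
gripper_width: 0.0004
```

Call:
step_arm --fingers '[1,1,1]' --pt "0.002 0 0" --pt "0.002 0 0" --pt "0 0 0" --spin '[0,0,0]'

```text
time: 10.88
tcp_pos: [0.5399, 0.2312, 0.1059]
orientation: [3.116, 0.381, -0.012]
contact_force: [-11.2, -3.2, 6.2]
gripper_width: 0.0006
```

```bash
python3 where.py
```

```text
t 10.875 box xy z mm [ -2.4  -1.1 105.9] yaw 0.243 F [-11.2  -3.2   6.2]
```

Of the last 4 mm only 0.7 mm was made and the force rose to 11 N, so the lever is on its stop. I retract, rise and check.

Call:
step_arm --fingers '[1,1,1,1,1,1]' --pt "-0.02 0 0" --pt "-0.03 0 0" --pt "0 0 -0.05" --pt "0 0 -0.05" --pt "0 0 0" --pt "0 0 0" --spin '[0,0,0,0,0,0]'

```text
time: 11.62
tcp_pos: [0.4956, 0.2195, 0.2064]
orientation: [3.118, 0.38, 0.002]
contact_force: [-0.1, -0.6, -1.8]
gripper_width: 0.0004
```

```bash
python3 where.py
python3 - <<'E'
from h import *
c=cam('scene');w=cam('wrist');i=c['pixels'][60:220,200:360,::-1]
a=cv2.hconcat([cv2.resize(i,(384,384),interpolation=cv2.INTER_CUBIC),w['pixels'][:,60:460,::-1]]);cv2.imwrite('pics/s4.png',a)
E
```

```text
t 11.625 box xy z mm [-48.3  -1.8 206.4] yaw 0.242 F [-0.1 -0.6 -1.8]
```

View pics/s4.png

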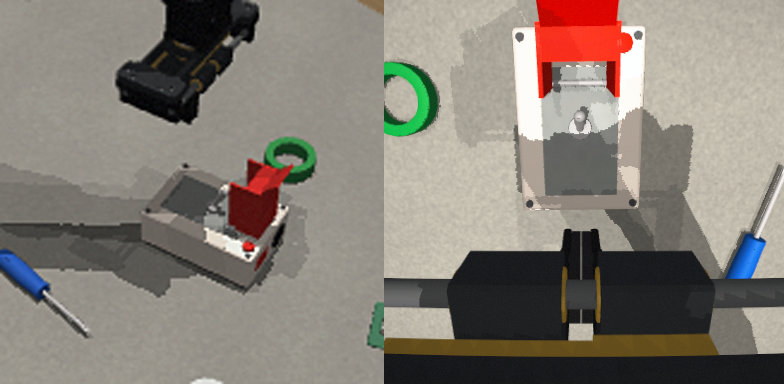

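The lever now leans to the back, with its tip at (580,115) above its pivot and towards the hinge. The guard is still open. I go over it and down behind the tab.

Call:
step_arm --fingers '[1,1,1,1,1,1,1,1]' --pt "0 0 -0.035" --pt "0.03 0 0" --pt "0.045 0 0" --pt "0.045 0 0" --pt "0.045 0 0" --pt "0 0 0.03" --pt "0 0 0.043" --pt "0 0 0" --spin '[0,0,0,0,0,0,0,0]'

```text
time: 12.72
tcp_pos: [0.6527, 0.2578, 0.1629]
orientation: [3.115, 0.381, -0.015]
contact_force: [-1.0, 0.2, 0.0]
gripper_width: 0.0004
```

```bash
python3 where.py
python3 - <<'E'
from h import *
c=cam('scene');i=c['pixels'][60:220,200:360,::-1];cv2.imwrite('pics/s5.png',cv2.resize(i,(480,480),interpolation=cv2.INTER_CUBIC))
E
```

```text
t 12.725 box xy z mm [113.4  -2.6 162.9] yaw 0.243 F [-1.   0.2  0. ]
```

View pics/s5.png

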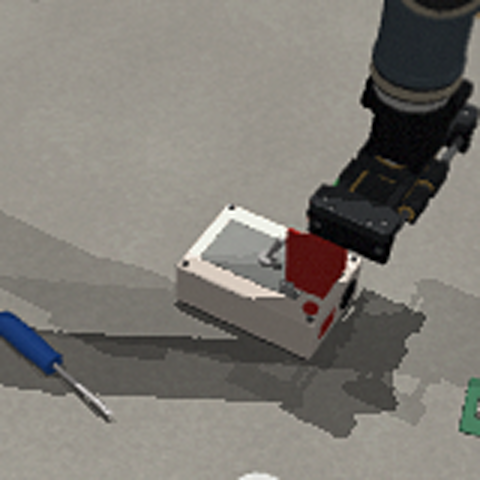

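The fingers are behind the open guard near (350,230) and touch nothing. I pull forward.

Call:
step_arm --fingers '[1,1,1,1,1,1,1,1]' --pt "-0.01 0 -0.003" --pt "-0.012 0 -0.002" --pt "-0.012 0 -0.003" --pt "-0.012 0 -0.002" --pt "-0.012 0 -0.001" --pt "-0.012 0 -0.001" --pt "-0.012 0 0" --pt "-0.008 0 0" --spin '[0,0,0,0,0,0,0,0]'

```text
time: 13.78
tcp_pos: [0.5669, 0.2377, 0.1805]
orientation: [3.118, 0.381, -0.0]
contact_force: [0.6, -0.2, -0.0]
gripper_width: 0.0006
```

Call:
step_arm --fingers '[1,1,1,1,1,1]' --pt "0 0 0" --pt "0 0 0" --pt "0 0 -0.04" --pt "0 0 -0.05" --pt "-0.05 0 -0.05" --pt "-0.05 0 -0.02" --spin '[0,0,0,0,0,0]'

```text
time: 14.52
tcp_pos: [0.4768, 0.2162, 0.3373]
orientation: [-3.116, -0.38, -0.006]
contact_force: [0.3, -0.3, 1.3]
gripper_width: 0.0005
```

```bash
python3 where.py
python3 - <<'E'
from h import *
c=cam('scene');w=cam('wrist');i=c['pixels'][60:220,200:360,::-1]
a=cv2.hconcat([cv2.resize(i,(384,384),interpolation=cv2.INTER_CUBIC),w['pixels'][:,60:460,::-1]]);cv2.imwrite('pics/s6.png',a)
cam('top')
for n,q in(('scene',c),('top',r.camera('top'))):
  for t in('red_tab','yellow_tab','screwdriver','spray_can','handset','tape'):
    for p in r.place_of(n,t)[:1]:print(n,t,np.round(p['pixel'],1),round(p['conf'],2))
E
```

```text
t 14.525 box xy z mm [-67.3  -0.5 337.3] yaw 0.243 F [ 0.3 -0.3  1.3]
scene red_tab [273.7 126.1] 0.62
scene yellow_tab [151.5 192.7] 0.62
scene screwdriver [219.9 181.7] 0.72
scene spray_can [280.4 252.5] 0.9
scene handset [121.7 308.8] 0.65
scene tape [321.1 131.7] 0.68
top red_tab [161.  241.8] 0.87
top yellow_tab [401.3 205.8] 0.7
top screwdriver [252.6 247.6] 0.84
top spray_can [258.6 139.5] 0.82
top handset [401.3 202.6] 0.89
top tape [101.2 232.6] 0.6
```

View pics/s6.png

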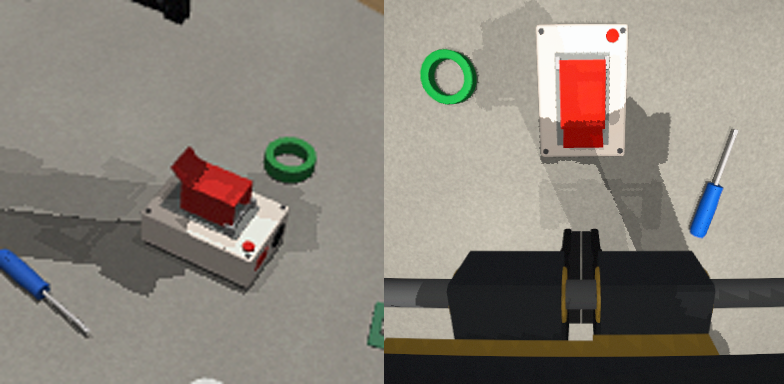

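The guard looks shut again. I'll let it settle and compare its red outline with the first picture.

Call:
step_arm --fingers '[1,1,1,1,1]' --pt "0 0 0" --pt "0 0 0" --pt "0 0 0" --pt "0 0 0" --pt "0 0 0" --spin '[0,0,0,0,0]'

```text
time: 15.95
tcp_pos: [0.4763, 0.2153, 0.3348]
orientation: [3.118, 0.38, 0.0]
contact_force: [0.1, -0.6, -0.7]
gripper_width: 0.0007
```

```bash
python3 where.py
python3 - <<'E'
from h import *
def m(i):
  h=cv2.cvtColor(i,cv2.COLOR_BGR2HSV);k=(((h[...,0]<8)|(h[...,0]>172))&(h[...,1]>150)&(h[...,2]>60)).astype(np.uint8)
  n,l,s,c=cv2.connectedComponentsWithStats(k);j=1+s[1:,4].argmax();return s[j],c[j].round(1),(l==j)
for n in('scene','top'):
  a=m(cv2.imread(f'pics/{n}0.png'));i=cam(n)['pixels'][:,:,::-1];b=m(np.ascontiguousarray(i))
  print(n,a[0],a[1],b[0],b[1],'IoU',(a[2]&b[2]).sum()/(a[2]|b[2]).sum())
  d=cv2.absdiff(cv2.imread(f'pics/{n}0.png'),np.ascontiguousarray(i))
  for nm,(x,y) in {'scene':{'screw':(220,182),'can':(284,240),'hand':(121,305),'tape':(321,128),'ytab':(151,195)},'top':{'screw':(252,250),'can':(258,132),'hand':(402,204),'tape':(102,229),'ybox':(325,235)}}[n].items():
    print(nm,d[y-15:y+15,x-15:x+15].mean().round(1),end=' ')
  print()
E
```

```text
t 15.95 box xy z mm [-68.   -1.2 334.8] yaw 0.243 F [ 0.1 -0.6 -0.7]
scene [271 121  34  33 624] [287.1 138.3] [272 122  33  32 616] [287.2 138.4] IoU 0.984
screw 5.1 can 2.5 hand 2.6 tape 4.8 ytab 2.7 
top [144 205  29  41 818] [158.4 223.6] [144 205  29  31 582] [158.4 218.4] IoU 0.705237515225335
screw 11.0 can 9.9 hand 10.7 tape 13.7 ybox 8.2
```

The guard outline matches its shut state in the scene view (IoU 0.98). The tool is 200 mm clear of everything and no loose thing has moved, so I hand in.

```bash
python3 -c "
from h import *
print(r.finish_job())"
```

```text
the job is handed in; nothing more can be done
None
```

The red supply is switched on and its guard is shut over the toggle. The job is handed in at about 16 s of the 53 s allowed, and `finish_job` gave no verdict.

**What I did:** With closed fingers I swung the red guard back along its arc until it stayed open. I then pushed the toggle back to its stop: the force rose to 11 N and only 0.7 mm of the last 4 mm commanded was made. Last, I pulled the tab forward past balance so the guard fell shut.

**Last checks:**
- **Toggle:** it was seen leaning towards the hinge just before I closed the guard. It cannot be seen under the shut guard.
- **Guard:** in the scene view its red outline matches the starting shut state, with an overlap of 0.98.
- **Yellow supply and loose things:** the scene picture shows the same as at the start around the yellow guard and all four loose things.
- **Robot:** contact force is about 0, with the tool roughly 0.2 m above the supply.

**Checks that disagreed:**
- The overlap in the top view was only 0.71. I took that to be the gripper or its shadow covering the front of the guard, and did not check the picture.
- The top view differed from the start by about 10 grey levels at every patch I compared. I put this down to noise rather than movement.
- The network placed the yellow tab on the handset in the last top picture, a false detection. In the scene view it was within 1 px of its starting place.

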